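# Clamp a chair rail in the jig to the wrench's click

### The job

Lay the loose grey chair rail in the clamping jig: slide it, square end first, gently into the steel channel until it is fully home against the stop. Then pull the click-type wrench that sits on the jig's clamp screw clockwise (seen from above) until its handle breaks over at the set torque, stop there without forcing it on past the click, and let go, leaving the screw tight, the rail home and the other things on the bench where they are.

Things in the scene. Friction and masses are not known exactly. Their poses are not given: they have to be found in the camera images.
- jig: Clamping jig, fixed to the bench: plywood base 120 x 190 x 18 mm with a dark steel channel on it. Origin on the bench directly under the clamp screw. Its y axis runs along the channel, out of its open mouth; z is up. The base spans y -60 to +130 mm, x -60 to +60 mm; its top is the channel's floor. The wrench stands over the channel, its top 102 mm above the bench.
- slot_stop (a point): Foot of the stop face at the channel's inner end, on its floor, mid width; axes as jig. From here the channel runs 58 mm along +y: inside 33 mm wide and 26 mm high under a bridge plate (top 53 mm above the bench). Beyond it a roofless flared mouth, lips 48 mm above the bench, ends 82 mm from the stop, about 55 mm wide.
- screw_axis (a point): Point on the vertical axis of the clamp screw and wrench socket, 85 mm above the bench, level with the handle's centre line; axes as jig. The socket cannot be lifted off the screw. There is no ratchet: turning the wrench back undoes the screw.
- rail: Loose grey wooden chair rail, 30 mm wide (x), 200 mm long (y), 24 mm high (z), 0.13 kg, lying flat on the bench; a round tenon, 16 mm thick and 25 mm long, sticks out of its +y end, the -y end is square. Origin at the centre of its underside.
- rail_end (a point): Middle of the lower edge of the rail's square end. Axes as rail. Home: this point meets slot_stop and the rail's y axis runs along the jig's y axis.
- handle_grip (a point): Middle of the wrench's black grip, a level round bar 26 mm thick, 130 mm long, 85 mm above the bench; 200 mm from the screw's axis; x points outward along the handle. It is turned clockwise from above. About 1 to 3 N here turns the screw at first; after an unknown 10 to 55 degrees it is tight, and at about 12 N here the wrench's hinge, 30 mm from the screw axis, breaks over.
- handle (a joint): Break-over hinge of the wrench, rad: 0 = handle in line with the head; it stays there (to 0.01) until the set torque, then gives under load: 0.05 and more = clicked. A spring brings it back to 0 when the handle is eased. Beyond 0.15 it is being forced; hard end at 0.30.
- pad (a joint): Pressure pad under the screw, m: 0 = screw tight, negative = still loose; it goes down only 0.2 mm per radian of the screw, less than can be measured well.
- jar: Bystander: closed screw jar, 60 mm across, 80 mm high. Origin under its centre.
- tin: Bystander: closed can, 74 mm across, 75 mm high. Origin under its centre.
- crate: Bystander: small wooden slatted tray, 130 x 100 x 60 mm. Origin under its centre.

How it is judged (in metres and radians):
On the way, in this order (a step that is already met when the one before it is completed fails the run):
1. the rail is home in the channel: its square end within 3 mm of the stop, straight to 0.05 rad (y of rail_end in the frame of slot_stop below 0.003 m and distance between rail_end and slot_stop below 0.005 m and angle between the y axis of rail and the y axis of jig, either way round below 0.05 rad), for 0.2 s.
2. the wrench breaks over (hinge past 0.05 rad) with the screw tight and the rail still home (value of joint handle above 0.05 rad and value of joint pad above -2.5e-05 m and distance between rail_end and slot_stop below 0.005 m), for 0.1 s.
At the end, for the whole second after the job is handed in: The rail lies still in the channel, its square end within 3 mm of the stop face (5 mm in all) and straight to 0.05 rad; the screw is tight (within about 0.12 rad, pad within 0.025 mm); the wrench has been let go and its handle has sprung back into line (under 0.03 rad) (all of step 1 and linear speed of rail below 0.01 m/s and value of joint handle below 0.03 rad and value of joint pad above -2.5e-05 m); the robot touches nothing.
It fails at once if the wrench is forced on past its click (hinge beyond 0.15 rad) (value of joint handle above 0.15 rad).
It fails at once if the rail is rammed against the jig (over 40 N) (contact force between rail and jig above 40 N).
It fails at once if the jar, tin or tray is shifted more than 20 mm (distance of any of jar, tin, crate from where it was at the start of the episode above 0.02 m).
It also fails if it takes over 72 s, if anything falls off the work surface, if the arm or the gripper's body presses on something with over 40 N, if the wrist force passes 120 N, or if a joint passes its speed limit or range.

### The arm

A 6-joint arm with a two-finger parallel gripper is mounted at the origin on the work surface. World frame = base frame: x ahead of the robot, y to its left, z up, the work surface at z = 0. Lengths are in mm, angles in rad, forces in N, time in s.
With the tool pointing down it reaches from about 400 to 825 mm from the base axis. Payload 7 kg.
Tool frame: the origin (TCP) lies on the centre line of the jaws, within the pads' length; the fingertips stand 8 mm ahead of it and the grasp point (between the pads) lies 11 mm behind it (r.tips_ahead is the distance from the TCP to the fingertips, in mm); y points along the fingers, x is the direction in which the jaws open and shut, and the axes are right-handed (so a half turn about y gives the same grasp; the last joint's range is limited). The gripper opens to 85 mm and grips with 20 to 120 N. Pads are 22 mm wide; open, the fingers measure 114 mm over their backs; the gripper's body (76 mm by 85 mm) begins 54 mm behind the grasp point. The pads swing forward as they close: fully open they stand 13 mm farther back than shut.
Start: joints at [1.59, 0.359, 0.012, 0, -1.224, -0.288], TCP at [179.273, 650.735, 239.302] pointing down, gripper open.
Joint ranges: [-3.07, 3.07], [-1.43, 2.12], [-1.02, 1.25], [-3.03, 1.67], [-3.05, -0], [-3.03, 3.03]. Speed limits (rad/s): [2.39, 2.39, 3.01, 3.14, 3.14, 3.14].

### API

Orientations are given as a rotation vector (axis times angle).
In Python, from workcell import r gives the robot as it stands.
- The arm moves only by the shell command python3 -m inch 'ROWS' [FORCE]. ROWS is JSON, a list of rows, each a list of 3 entries, a list of its own where there are three numbers: the finger opening in m, from 0 to 0.0854, then the shift along the tool's x, y, z in m, then the turn about the tool's y in rad. A call has 1 to 10 rows; each row is the pose to reach, as a shift and turn from the pose commanded when the call began, along the tool's axes at that moment; what a row does not reach only later rows make up. A row lasts 1/10 s, in which the tool goes at most 50 mm and 8.59 degrees, less where a joint would pass 70% of its speed; a pose out of reach is approached as far as the arm can. A call with a gripper value outside its range is refused whole. The fingers move at their own pace and stop on an object; FORCE is the grip in N (left out, the last holds). Time passes only in rows, so rows that repeat a pose let the fingers close. It gives the time, the measured TCP pose, the force and the opening at its end, in the units of the state.
- r.read_state(): the state, without advancing time (a new reading comes with each control period).
- r.camera(name): name is "scene" or "top"; returns (picture, depth): 400x640x3 uint8, red, green, blue; 400x640 float32, mm along the optical axis (not along the pixel's ray), 0 where there is no reading.
- r.camera_model(name): a dict with "K" (3x3 intrinsics, pixels), "cam_to_world" (4x4, takes a point from camera to world coordinates). Camera axes: x right, y up, looking along -z (the intrinsics and any distortion apply to the point x, -y, -z); pixel columns grow to the right and rows downward; lengths in mm; the calibration is good to about 2 mm. A picture is of the moment at which its call begins. camera_model takes no time and is no camera call.
- r.hand_in(): hands the job in, once; it reports no verdict.
The state is a dict: "time_s": time; "joint_positions": joint angles; "joint_velocities": joint speeds; "joint_torque": joint torques, N m; "eef_pos": TCP position; "ee_rot": TCP orientation; "contact_force": force on the tool from outside, world axes, zero at the start; "torque": the same for the moment, N m; "grip_width": opening from 0.0 (shut) to 1.0 (fully open).
Only numpy, scipy, OpenCV 4.12 (cv2) and the standard library are available. Lean on these libraries where they do the work, as an engineer would, in place of code of your own. Each camera call takes 0.05 s, during which the arm holds its last target.

## Working session

There is one attempt and no reset: what is moved stays moved. The work goes in short steps, Python scripts to look and compute and a shell command to move; the robot and the scene stay as the last step left them, time stands still between calls to the robot, and variables do not carry over. Pictures are saved under pics/ and viewed, and the job is handed in when it is done.

```bash
ls; mkdir -p pics
python3 - <<'E'
from workcell import r
import cv2,numpy as np
s=r.read_state();print(s)
for n in("scene","top"):
    p,d=r.camera(n);cv2.imwrite(f"pics/{n}0.png",p[:,:,::-1]);np.save(f"pics/{n}0d.npy",d);np.save(f"pics/{n}0p.npy",p)
    m=r.camera_model(n);print(n,m)
E
```

```text
pics
{'time_s': 0.0, 'joint_positions': array([ 1.59010411e+00,  3.59355599e-01,  1.10305486e-02, -3.59972619e-04,
       -1.22406755e+00, -2.88093329e-01]), 'joint_velocities': array([-0.0002353 ,  0.00049163, -0.00196349, -0.00220097,  0.00096592,
        0.00120987]), 'joint_torque': array([ 1.69117677e-03, -5.83314121e+01,  2.93406808e+01,  6.93643749e+00,
       -6.05896086e-03, -9.77875573e-06]), 'eef_pos': array([179.15468315, 650.29755019, 238.36979696]), 'ee_rot': array([-1.07107051,  1.40379666, -1.40571857]), 'contact_force': array([-0.86564989,  0.19085985, -0.08571443]), 'torque': array([ 2.76547271e-02,  6.91941547e-03, -9.31250628e-05]), 'grip_width': 1.0009779366465366}
scene {'K': array([[401.46331199,   0.        , 322.97498984],
       [  0.        , 401.46331199, 199.54584037],
       [  0.        ,   0.        ,   1.        ]]), 'cam_to_world': array([[ 3.80402709e-01, -6.66629128e-01,  6.41014340e-01,
         1.35038140e+03],
       [ 9.24745714e-01,  2.83020082e-01, -2.54450383e-01,
        -3.08348901e+02],
       [-1.17958940e-02,  6.89568879e-01,  7.24124035e-01,
         9.30638550e+02],
       [ 0.00000000e+00,  0.00000000e+00,  0.00000000e+00,
         1.00000000e+00]])}
top {'K': array([[404.05228384,   0.        , 317.71449167],
       [  0.        , 404.05228384, 206.21620813],
       [  0.        ,   0.        ,   1.        ]]), 'cam_to_world': array([[ 1.27070484e-02,  9.98862339e-01, -4.59625855e-02,
         5.56011463e+02],
       [-9.99643316e-01,  1.37699418e-02,  2.28829672e-02,
        -1.78353112e+01],
       [ 2.34898362e-02,  4.56554164e-02,  9.98681035e-01,
         1.09912785e+03],
       [ 0.00000000e+00,  0.00000000e+00,  0.00000000e+00,
         1.00000000e+00]])}
```

View pics/scene0.png

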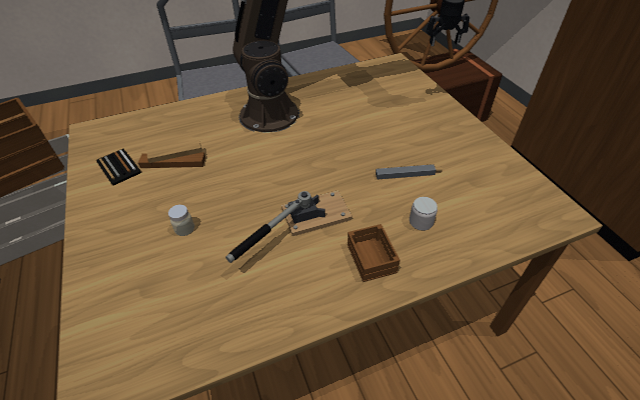

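View pics/top0.png

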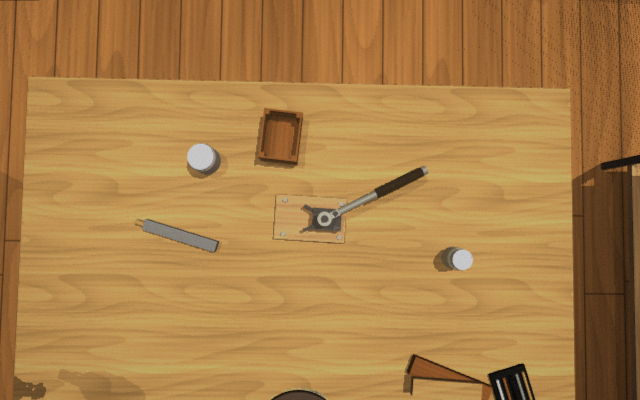

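The top view (up = +x, left = +y) shows the rail at about (180,235), with its tenon to the left and its square end at (217,245) facing the jig. The jig is at (310,218) with its mouth to the left. The wrench runs from the screw at (325,219) to its grip at (400,181). The tray is at (281,137), the tin at (202,158) and the jar at (460,260). Next I'll measure these.

```bash
cat > h.py <<'E'
import numpy as np,cv2
from workcell import r
def ray(n,uv,z):
    m=r.camera_model(n);K=m["K"];T=m["cam_to_world"]
    uv=np.atleast_2d(np.asarray(uv,float))
    d=np.c_[(uv[:,0]-K[0,2])/K[0,0],-(uv[:,1]-K[1,2])/K[1,1],-np.ones(len(uv))]@T[:3,:3].T
    o=T[:3,3];t=(z-o[2])/d[:,2]
    return o+d*t[:,None]
def proj(n,P):
    m=r.camera_model(n);K=m["K"];T=np.linalg.inv(m["cam_to_world"])
    P=np.atleast_2d(P);c=P@T[:3,:3].T+T[:3,3]
    return np.c_[K[0,0]*c[:,0]/-c[:,2]+K[0,2],K[1,1]*-c[:,1]/-c[:,2]+K[1,2]]
def cloud(n,d):
    m=r.camera_model(n);K=m["K"];T=m["cam_to_world"]
    v,u=np.mgrid[:400,:640];z=d
    P=np.stack([(u-K[0,2])/K[0,0]*z,-(v-K[1,2])/K[1,1]*z,-z],-1)
    return P@T[:3,:3].T+T[:3,3]
E
python3 - <<'E'
from h import *
for n in("top","scene"):
    p=np.load(f"pics/{n}0p.npy");d=np.load(f"pics/{n}0d.npy");C=cloud(n,d)
    print(n,"bench z med",np.median(C[300:340,150:400,2]) if n=="top" else np.median(C[280:320,150:250,2]))
    x0,y0,x1,y1=(250,80,440,280) if n=="top" else (210,170,400,290)
    cv2.imwrite(f"pics/{n}_jig.png",cv2.resize(p[y0:y1,x0:x1,::-1],None,fx=4,fy=4,interpolation=cv2.INTER_CUBIC))
    x0,y0,x1,y1=(120,200,240,270) if n=="top" else (360,150,460,190)
    cv2.imwrite(f"pics/{n}_rail.png",cv2.resize(p[y0:y1,x0:x1,::-1],None,fx=5,fy=5,interpolation=cv2.INTER_CUBIC))
    hs=cv2.cvtColor(p,cv2.COLOR_RGB2HSV)
    m=((hs[...,1]<70)&(hs[...,2]>60)).astype(np.uint8)
    M=np.zeros_like(m);M[y0:y1,x0:x1]=m[y0:y1,x0:x1]
    c=max(cv2.findContours(M,0,2)[0],key=cv2.contourArea)
    print(cv2.contourArea(c),cv2.minAreaRect(c), cv2.boxPoints(cv2.minAreaRect(c)))
    if n=="top":
        mm=M>0; print("rail z",np.median(C[...,2][mm]))
        W=ray(n,c[:,0,:],24)[:,:2].astype(np.float32); R=cv2.minAreaRect(W);print(R,cv2.boxPoints(R))
E
```

```text
top bench z med 0.015000774401073613
799.5 ((179.64413452148438, 235.1387939453125), (76.47771453857422, 11.57306957244873), 17.354022979736328) [[141.41992 229.25623]
 [144.87189 218.20996]
 [217.86835 241.02136]
 [214.41638 252.06763]]
rail z 24.112050998501672
((524.21142578125, 320.37030029296875), (201.13150024414062, 30.26908302307129), 73.33956909179688) [[480.88013 228.36526]
 [509.87854 219.68716]
 [567.5427  412.37534]
 [538.5443  421.05344]]
scene bench z med -0.6769760630666042
296.0 ((405.4764404296875, 169.19410705566406), (6.135719299316406, 59.05630111694336), 85.60128784179688) [[375.8     168.4    ]
 [434.6823  163.87057]
 [435.1529  169.98822]
 [376.27057 174.51764]]
```

```bash
ls -la pics
```

```text
total 5288
drwxr-xr-x 2 agent agent    4096 Dec  6 09:38 .
drwxr-xr-x 3 agent agent    4096 Dec  6 09:38 ..
-rw-r--r-- 1 agent agent  340147 Dec  6 09:38 scene0.png
-rw-r--r-- 1 agent agent 1024128 Dec  6 09:38 scene0d.npy
-rw-r--r-- 1 agent agent  768128 Dec  6 09:38 scene0p.npy
-rw-r--r-- 1 agent agent  313382 Dec  6 09:38 scene_jig.png
-rw-r--r-- 1 agent agent   61720 Dec  6 09:38 scene_rail.png
-rw-r--r-- 1 agent agent  401140 Dec  6 09:38 top0.png
-rw-r--r-- 1 agent agent 1024128 Dec  6 09:38 top0d.npy
-rw-r--r-- 1 agent agent  768128 Dec  6 09:38 top0p.npy
-rw-r--r-- 1 agent agent  526221 Dec  6 09:38 top_jig.png
-rw-r--r-- 1 agent agent  155007 Dec  6 09:38 top_rail.png
```

View pics/top_jig.png

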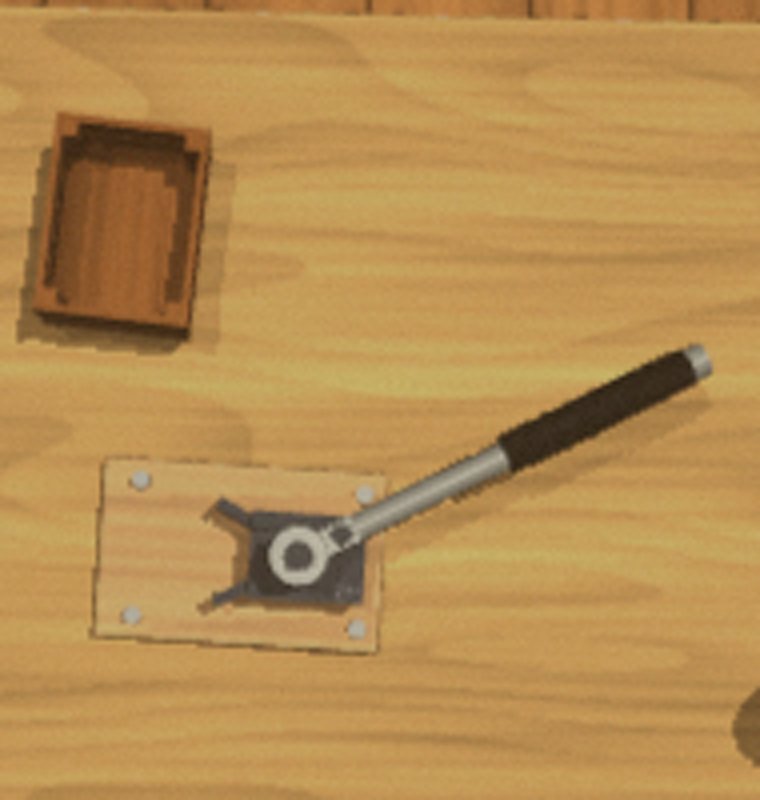

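View pics/scene_jig.png

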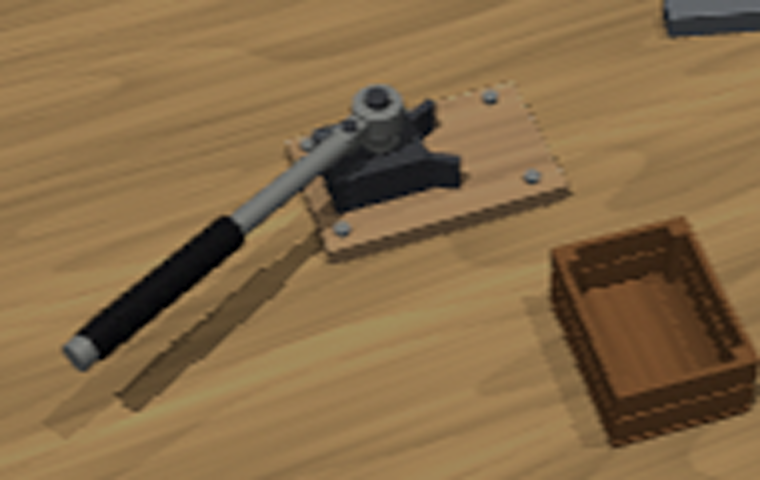

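View pics/top_rail.png

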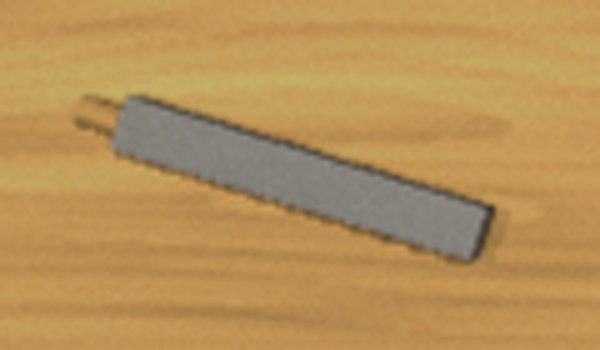

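The crops show the base corners at about (276,195), (345,199), (344,243) and (273,239) in top-view pixels. The wrench's socket ring is at (325,219) and its grip runs from about (376,195) to (424,172). Clockwise turns the handle down the picture, towards the robot.

Run:
```python
from h import *
n="top";p=np.load("pics/top0p.npy");d=np.load("pics/top0d.npy");C=cloud(n,d);Z=C[...,2]
roi=np.zeros((400,640),bool);roi[185:255,262:360]=1
m=(Z>12)&roi
# base hull with everything above bench, restrict to base-level pts
mb=((Z>12)&(Z<24)&roi).astype(np.uint8)
c=np.vstack([x for x in cv2.findContours(mb,0,1)[0] if cv2.contourArea(x)>20])
W=C[c[:,0,1],c[:,0,0],:2].astype(np.float32)
W2=ray(n,c[:,0,:],18)[:,:2].astype(np.float32)
R=cv2.minAreaRect(W2);print("base",R);B=cv2.boxPoints(R);print(B)
# edges axis
# dark steel bridge
ms=((Z>44)&(Z<60)&roi);print("bridge",ms.sum(),np.median(Z[ms]))
Q=ray(n,np.argwhere(ms)[:,::-1],52)[:,:2].astype(np.float32);print(cv2.minAreaRect(Q))
# screw top
mt=((Z>92)&roi);mt[:,335:]=0;print("sock",mt.sum(),Z[mt].max() )
Q=C[mt][:,:2];print(Q.mean(0),cv2.minEnclosingCircle(Q.astype(np.float32)))
# grip
hs=cv2.cvtColor(p,cv2.COLOR_RGB2HSV)
g=(Z>70)&(hs[...,2]<90);g[:, :360]=0;g[:, 440:]=0;g[:150]=0;g[215:]=0
print("grip",g.sum(),np.median(Z[g]),Z[g].max())
Q=C[g][:,:2].astype(np.float32);R=cv2.minAreaRect(Q);print(R)
hb=(Z>70);hb[:, :333]=0;hb[:,440:]=0;hb[:150]=0;hb[222:]=0
Q=C[hb][:,:2].astype(np.float32);l=cv2.fitLine(Q,cv2.DIST_HUBER,0,.01,.01).ravel();print("line",l,np.arctan2(l[1],l[0]))
# bystanders
for nm,(a,b,e,f) in dict(jar=(445,240,480,280),tin=(180,140,225,180),crate=(250,100,310,170)).items():
    k=np.zeros_like(roi);k[b:f,a:e]=1;k&=Z>40
    Q=C[k][:,:2].astype(np.float32);print(nm,cv2.minAreaRect(Q),Z[k].max())
```

```text
base ((573.091796875, -21.6126708984375), (189.5811309814453, 119.65764617919922), 87.10842895507812)
[[ 508.55737  -113.26442 ]
 [ 628.0626   -119.300674]
 [ 637.6262     70.03908 ]
 [ 518.121      76.07533 ]]
bridge 444 53.20884404719254
((574.970458984375, -50.837738037109375), (69.91827392578125, 98.42056274414062), 0.5837334394454956)
sock 220 1099.1278459646057
[570.91983423 -55.27743161] ((573.4618530273438, -49.73423767089844), 36.36020278930664)
grip 482 95.59205306957068 102.50700721172575
((665.8019409179688, -244.9169921875), (24.68808364868164, 130.78433227539062), 26.36589813232422)
line [ 4.3846834e-01 -8.9874661e-01  6.3562329e+02 -1.8348775e+02] -1.1169026
jar ((498.3536071777344, -224.24884033203125), (424.79742431640625, 57.19197082519531), 82.06107330322266) 1099.1278459646057
tin ((664.00634765625, 128.27099609375), (356.1310119628906, 72.1834487915039), 64.9878921508789) 1099.1278459646057
crate ((705.8671875, 53.11933135986328), (309.89361572265625, 118.03025817871094), 4.486407279968262) 1099.1278459646057
```

```bash
cat >> h.py <<'E'
JO=np.array([571.2,-56.3]);JY=np.array([.0504,.9987]);JX=np.array([.9987,-.0504])
def jig(P): P=np.atleast_2d(P)[:,:2]-JO; return np.c_[P@JX,P@JY]
E
python3 - <<'E'
from h import *
n="top";p=np.load("pics/top0p.npy");d=np.load("pics/top0d.npy");C=cloud(n,d);C[d==0]=np.nan;Z=C[...,2]
V,U=np.mgrid[:400,:640]
roi=(V>185)&(V<255)&(U>262)&(U<360)
for nm,(a,b) in dict(bridge=(50,57),lips=(40,50),sock=(90,110)).items():
    k=roi&(Z>a)&(Z<b); J=jig(C[k]); print(nm,k.sum(),np.median(Z[k]),np.percentile(J,[0,2,5,50,95,98,100],axis=0).T.round(1))
k=roi&(Z>30)&(Z<60)
J=jig(C[k]).astype(np.float32)
for y in range(-50,90,5):
    q=(J[:,1]>=y)&(J[:,1]<y+5)
    if q.any(): print(y,q.sum(),J[q,0].min().round(1),J[q,0].max().round(1),np.median(Z[k][q]).round(1))
# grip radius
hs=cv2.cvtColor(p,cv2.COLOR_RGB2HSV)
k=(Z>60)&(U>333)&(U<440)&(V>150)&(V<222); 
k2=k&(hs[...,2]<95)&(U>365)
for a,kk in (("all",k),("blk",k2)):
    rr=np.hypot(*(C[kk][:,:2]-JO).T);print(a,np.percentile(rr,[0,1,5,50,95,99,100]).round(1))
k=k&(U>365);q=C[k];ang=np.arctan2(q[:,1]-JO[1],q[:,0]-JO[0]);print(np.median(ang))
k=(Z>40)
for nm,(a,b,e,f) in dict(jar=(445,240,480,280),tin=(180,140,225,180),crate=(250,100,310,170)).items():
    kk=k&(U>a)&(U<e)&(V>b)&(V<f);print(nm,cv2.minAreaRect(C[kk][:,:2].astype(np.float32)),np.median(Z[kk]))
E
python3 - <<'E'
from h import *
p=np.load("pics/top0p.npy")[190:250,265:365,::-1]
cv2.imwrite("pics/jz.png",cv2.resize(p,None,fx=8,fy=8,interpolation=cv2.INTER_CUBIC))
p=np.load("pics/scene0p.npy")[185:240,270:360,::-1]
cv2.imwrite("pics/jz2.png",cv2.resize(p,None,fx=8,fy=8,interpolation=cv2.INTER_CUBIC))
E
```

```text
bridge 361 53.467141969124214 [[-31.3 -27.6 -26.8  -6.7  26.6  27.5  28.5]
 [-45.4 -44.1 -42.4  -3.8  27.8  29.6  50.4]]
lips 65 47.99506412480105 [[-34.3 -33.5 -31.5 -10.1  31.3  33.5  36.1]
 [-44.7 -31.4  16.1  38.2  50.   51.3  53.1]]
sock 359 94.58074545548982 [[-18.  -15.4 -12.8  13.   44.2  49.1  55.2]
 [-85.8 -83.1 -78.5 -17.9  12.2  14.8  17.3]]
-50 3 -25.6 -20.5 52.7
-45 31 -28.3 13.2 53.1
-40 29 -26.1 10.2 54.2
-35 27 -26.4 7.2 53.5
-30 29 -26.8 27.7 53.7
-25 26 -27.1 27.4 53.4
-20 20 -27.4 27.0 53.9
-15 17 -27.7 26.9 54.7
-10 15 -28.0 26.5 54.7
-5 14 -28.2 28.5 54.4
0 15 -26.1 28.4 52.7
5 18 -26.5 27.9 52.9
10 23 -26.8 27.7 53.7
15 36 -27.1 27.5 54.0
20 42 -27.4 27.3 53.5
25 40 -27.8 26.9 53.0
30 13 -25.4 26.6 48.5
35 14 -28.3 29.1 46.3
40 15 -31.2 31.4 47.4
45 15 -34.1 36.1 48.4
50 6 -34.3 30.8 45.6
all [ 25.9  31.2  44.8 173.5 273.  284.7 287.2]
blk [145.  146.5 152.  210.  268.4 274.2 276.4]
-1.1061414976419086
jar ((473.1900329589844, -405.8897705078125), (55.606292724609375, 55.19669723510742), 34.95265197753906) 78.43890118746697
tin ((724.0720825195312, 257.1380310058594), (70.74241638183594, 69.04190063476562), 0.18799026310443878) 74.82648640053492
crate ((788.3096313476562, 59.01419448852539), (100.4005126953125, 131.31028747558594), 84.21989440917969) 59.27376701600633
```

View pics/jz.png

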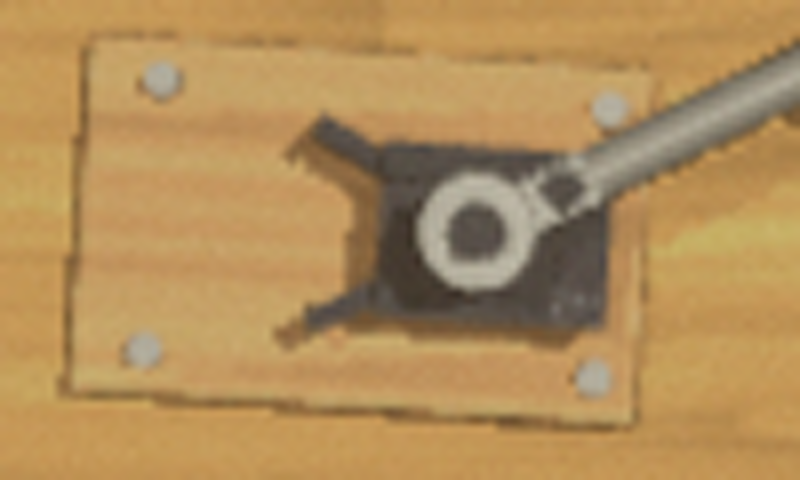

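View pics/jz2.png

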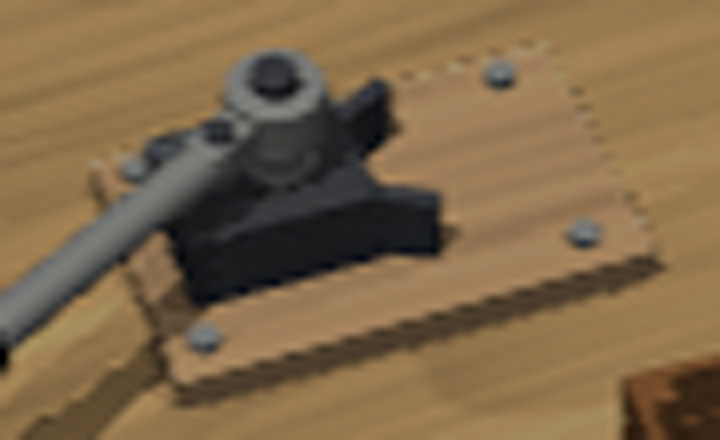

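The measurements hold up: base 189.6 x 119.7 mm, rail 201 x 30 mm with its top at 24 mm, and bridge at 53 mm. The stop works out to about jig y = -29. The screw is at (571,-56), and the handle points along -1.106 rad. The grip measures 211 mm from the axis instead of 200, which won't matter for pulling it. Next I'll work out the move to the rail.

```bash
cat >> h.py <<'E'
from scipy.spatial.transform import Rotation as Ro
def show(goal=None,ang=None):
    s=r.read_state();R=Ro.from_rotvec(s['ee_rot']).as_matrix();p=np.array(s['eef_pos'])
    print("t",round(s['time_s'],2),"tcp",p.round(1),"F",np.round(s['contact_force'],1),"M",np.round(s['torque'],2),"grip",round(s['grip_width']*85.4,1),"xdir deg",np.degrees(np.arctan2(R[1,0],R[0,0])).round(2),"ydir",R[:,1].round(3),"q",np.round(s['joint_positions'],2))
    if goal is not None: print(" shift mm tool xyz",(R.T@(np.array(goal)-p)).round(1))
    if ang is not None:
        a=np.degrees(np.arctan2(R[1,0],R[0,0])); e=(ang-a+90)%180-90
        print(" turn about tool y (rad):",-np.radians(e).round(3) if R[2,1]<0 else np.radians(e).round(3))
E
python3 - <<'E'
from h import *
print(r.tips_ahead)
show([537.1,363.5,100],73.34-90)
E
```

```text
8.0
t 0.1 tcp [179.2 650.4 238.5] F [0.5 0.2 1.2] M [0.02 0.04 0.03] grip 85.6 xdir deg -105.41 ydir [-0.    -0.001 -1.   ] q [ 1.59  0.36  0.01 -0.   -1.22 -0.29]
 shift mm tool xyz [181.3 138.8 421.3]
 turn about tool y (rad): -1.549
```

```bash
python3 -m inch '[[0.07,[0.018,0.009,0.042],0.15],[0.07,[0.036,0.018,0.084],0.3],[0.07,[0.054,0.027,0.126],0.45],[0.07,[0.072,0.036,0.168],0.6],[0.07,[0.090,0.045,0.21],0.75],[0.07,[0.108,0.054,0.252],0.9],[0.07,[0.126,0.063,0.294],1.05],[0.07,[0.144,0.072,0.336],1.2],[0.07,[0.162,0.081,0.378],1.35],[0.07,[0.181,0.09,0.421],1.5]]' 50; python3 -c "
from h import *
show([537.1,363.5,60],73.34-90)"
```

```text
time_s: 1.1
eef_pos: [538.1, 363.1, 148.7]
ee_rot: [-0.216, -2.114, 2.114]
contact_force: [0.6, 0.8, 0.1]
grip_width: 0.823
t 1.1 tcp [538.1 363.1 148.7] F [0.6 0.8 0.1] M [ 0.18 -0.    0.  ] grip 70.3 xdir deg 168.32 ydir [-0. -0. -1.] q [ 0.89  0.38 -0.17 -0.   -1.02 -1.1 ]
 shift mm tool xyz [ 1.1 88.7 -0.2]
 turn about tool y (rad): 0.087
```

```bash
python3 -m inch '[[0.06,[0.001,0.03,0],0.087],[0.06,[0.001,0.06,0],0.087],[0.06,[0.001,0.09,0],0.087],[0.06,[0.001,0.118,0],0.087],[0.06,[0.001,0.130,0],0.087],[0.06,[0.001,0.135,0],0.087],[0.06,[0.001,0.135,0],0.087]]'; python3 -c "
from h import *
show([537.1,363.5,13],73.34-90)"
```

```text
time_s: 1.8
eef_pos: [536.2, 364.8, 14.3]
ee_rot: [-0.296, -2.068, 2.069]
contact_force: [-0.2, 0.4, -0.2]
grip_width: 0.703
t 1.8 tcp [536.2 364.8  14.3] F [-0.2  0.4 -0.2] M [-0.05 -0.01 -0.01] grip 60.0 xdir deg 163.69 ydir [-0. -0. -1.] q [ 0.9   0.53 -0.29  0.   -0.75 -1.18]
 shift mm tool xyz [-1.2  1.3  1. ]
 turn about tool y (rad): 0.006
```

Closing on the rail.

```bash
python3 -m inch '[[0.04,[0,0,0],0],[0.0,[0,0,0],0],[0.0,[0,0,0],0],[0.0,[0,0,0],0],[0.0,[0,0,0],0],[0.0,[0,0,0],0],[0.0,[0,0,0],0]]' 60
python3 - <<'E'
from h import *
show()
p,d=r.camera("top");cv2.imwrite("pics/g1.png",cv2.resize(p[180:290,80:260,::-1],None,fx=4,fy=4))
E
```

```text
time_s: 2.5
eef_pos: [536.8, 365.5, 16.1]
ee_rot: [-0.298, -2.072, 2.067]
contact_force: [-0.3, 0.2, 6.3]
grip_width: 0.334
t 2.5 tcp [536.8 365.5  16.1] F [-0.3  0.2  6.3] M [-0.03  0.43  0.03] grip 28.5 xdir deg 163.7 ydir [ 0.002  0.002 -1.   ] q [ 0.9   0.53 -0.29  0.   -0.75 -1.18]
```

View pics/g1.png

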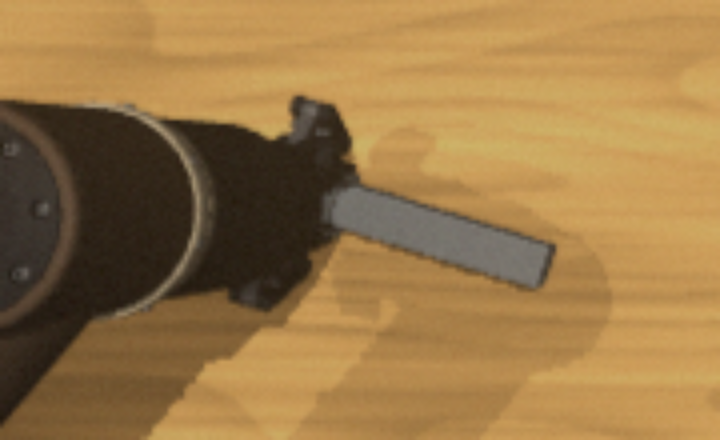

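The crop shows the rail held between the jaws near its tenon half, with the square end out to the right at about (545,265) in the crop. Lifting it next.

```bash
python3 -m inch '[[0.0,[0,-0.015,0],0],[0.0,[0,-0.03,0],0],[0.0,[0,-0.05,0],0],[0.0,[0,-0.05,0],0],[0.0,[0,-0.05,0],0]]'
python3 - <<'E'
from h import *
show([582.4,165.2,64],177.1)
p,d=r.camera("top");C=cloud("top",d);C[d==0]=np.nan
hs=cv2.cvtColor(p,cv2.COLOR_RGB2HSV)
m=(hs[...,1]<70)&(hs[...,2]>70)&(C[...,2]>30)&(C[...,2]<100);m[:200]=0;m[280:]=0;m[:,:160]=0;m[:,235:]=0
print(m.sum(),np.percentile(C[m][:,2],[5,25,50,75,95]))
Q=C[m][:,:2].astype(np.float32);R=cv2.minAreaRect(Q);print(R);print(cv2.boxPoints(R))
q=C[m];A=np.c_[q[:,0],q[:,1],np.ones(len(q))];print("plane",np.linalg.lstsq(A,q[:,2],rcond=None)[0])
p=p[180:290,80:260,::-1];cv2.imwrite("pics/g2.png",cv2.resize(p,None,fx=4,fy=4))
E
```

```text
time_s: 3.05
eef_pos: [536.4, 365.0, 65.6]
ee_rot: [-0.298, -2.071, 2.067]
contact_force: [-0.4, -0.5, -1.3]
grip_width: 0.335
t 3.05 tcp [536.4 365.   65.6] F [-0.4 -0.5 -1.3] M [ 0.02  0.02 -0.04] grip 28.6 xdir deg 163.66 ydir [ 0.001  0.002 -1.   ] q [ 0.9   0.47 -0.25 -0.   -0.85 -1.18]
 shift mm tool xyz [-100.4    1.3  178.8]
 turn about tool y (rad): -0.235
660 [69.27579089 72.08675097 73.58689435 74.96971172 76.86479826]
((514.472900390625, 291.8633117675781), (138.69480895996094, 30.143308639526367), 73.20439910888672)
[[480.00568 229.82922]
 [508.8631  221.11908]
 [548.9401  353.8974 ]
 [520.0827  362.60754]]
plane [-6.78774246e-02  2.57303984e-02  1.00832833e+02]
```

View pics/g2.png

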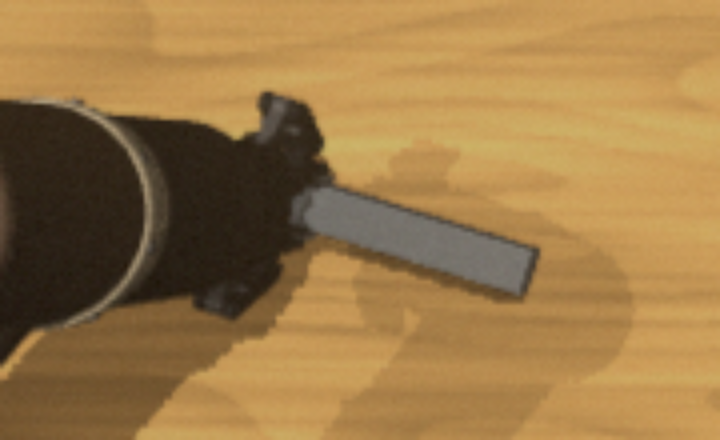

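```bash
python3 -m inch '[[0.0,[-0.02,0,0.036],-0.05],[0.0,[-0.04,0,0.072],-0.10],[0.0,[-0.06,0,0.108],-0.15],[0.0,[-0.08,0,0.144],-0.2],[0.0,[-0.095,0,0.17],-0.235],[0.0,[-0.1,0,0.179],-0.235],[0.0,[-0.1,0,0.179],-0.235],[0.0,[-0.1,0,0.179],-0.235]]'
cat > look.py <<'E'
from h import *
import sys
show([582.4,165.2,36],177.1)
p,d=r.camera("top");C=cloud("top",d);C[d==0]=np.nan
V,U=np.mgrid[:400,:640];Z=C[...,2]
hs=cv2.cvtColor(p,cv2.COLOR_RGB2HSV)
zt=float(sys.argv[2])
m=(hs[...,1]<70)&(hs[...,2]>85)&(abs(Z-zt)<8)&(V>190)&(V<250)&(U>190)&(U<305)
m=cv2.morphologyEx(m.astype(np.uint8),cv2.MORPH_OPEN,np.ones((3,3)))
c=max(cv2.findContours(m,0,1)[0],key=cv2.contourArea);k=np.zeros_like(m);cv2.drawContours(k,[c],-1,1,-1);k=k>0
q=C[k];W=ray("top",c[:,0,:],zt)[:,:2].astype(np.float32);R=cv2.minAreaRect(W);B=cv2.boxPoints(R)
print("railtop z",np.nanmedian(q[:,2]),R);print("jig corners",jig(B).round(1))
J=jig(q);A=np.c_[J,np.ones(len(J))];print("slopes x,y",np.linalg.lstsq(A,q[:,2],rcond=None)[0].round(3))
cv2.imwrite("pics/%s.png"%sys.argv[1],cv2.resize(p[170:270,180:370,::-1],None,fx=4,fy=4))
E
python3 look.py p1 73.6
```

```text
time_s: 3.9
eef_pos: [581.6, 164.9, 63.9]
ee_rot: [-0.055, -2.195, 2.196]
contact_force: [-0.2, -0.0, -1.6]
grip_width: 0.335
t 3.9 tcp [581.6 164.9  63.9] F [-0.2 -0.  -1.6] M [ 0.13  0.   -0.03] grip 28.6 xdir deg 177.09 ydir [-0.001 -0.    -1.   ] q [ 0.6   0.41 -0.36 -0.   -0.81 -0.65]
 shift mm tool xyz [-0.8 27.9 -0.3]
 turn about tool y (rad): -0.0
railtop z 71.98892820182073 ((577.2189331054688, 84.2326431274414), (128.2639617919922, 28.76675796508789), 87.07477569580078)
jig corners [[-15.5  76.5]
 [ 13.3  76.5]
 [ 13.4 204.8]
 [-15.4 204.8]]
 ** On entry to DLASCL parameter number  4 had an illegal value
 ** On entry to DLASCL parameter number  4 had an illegal valueTraceback (most recent call last):
  File "look.py", line 13, in <module>
    J=jig(q);A=np.c_[J,np.ones(len(J))];print("slopes x,y",np.linalg.lstsq(A,q[:,2],rcond=None)[0].round(3))
                                                           ~~~~~~~~~~~~~~~^^^^^^^^^^^^^^^^^^^^^
    x, resids, rank, s = _umath_linalg.lstsq(a, b, rcond,
                         ~~~~~~~~~~~~~~~~~~~^^^^^^^^^^^^^
                                             signature=signature)
                                             ^^^^^^^^^^^^^^^^^^^^
    raise LinAlgError("SVD did not converge in Linear Least Squares")
numpy.linalg.LinAlgError: SVD did not converge in Linear Least Squares
```

```bash
sed -i 's/^q=C\[k\];/q=C[k];q=q[~np.isnan(q[:,2])];/' look.py; sed -i 's/^J=jig(q);/q=q[abs(q[:,2]-np.median(q[:,2]))<5];J=jig(q);/' look.py
python3 -m inch '[[0.0,[-0.001,0.015,0],0],[0.0,[-0.001,0.029,0],0],[0.0,[-0.001,0.029,0],0],[0.0,[-0.001,0.029,0],0]]' ; python3 look.py p2 44
python3 - <<'E'
from h import *
p,d=r.camera("scene");cv2.imwrite("pics/s2.png",cv2.resize(p[140:260,240:420,::-1],None,fx=4,fy=4))
E
```

```text
time_s: 4.35
eef_pos: [582.3, 165.1, 34.9]
ee_rot: [-0.053, -2.195, 2.197]
contact_force: [0.1, -0.3, -1.9]
grip_width: 0.334
t 4.35 tcp [582.3 165.1  34.9] F [ 0.1 -0.3 -1.9] M [0.01 0.03 0.01] grip 28.5 xdir deg 177.18 ydir [-0.001 -0.001 -1.   ] q [ 0.6   0.45 -0.38  0.   -0.75 -0.65]
 shift mm tool xyz [-0.1 -1.1 -0.1]
 turn about tool y (rad): 0.001
railtop z 43.032124934388776 ((578.0130615234375, 83.86505126953125), (128.1636505126953, 28.76564598083496), 87.19004821777344)
jig corners [[-14.6  76.2]
 [ 14.2  76.3]
 [ 14.  204.4]
 [-14.7 204.4]]
slopes x,y [-1.3000e-02  2.0000e-03  4.2688e+01]
```

View pics/p2.png

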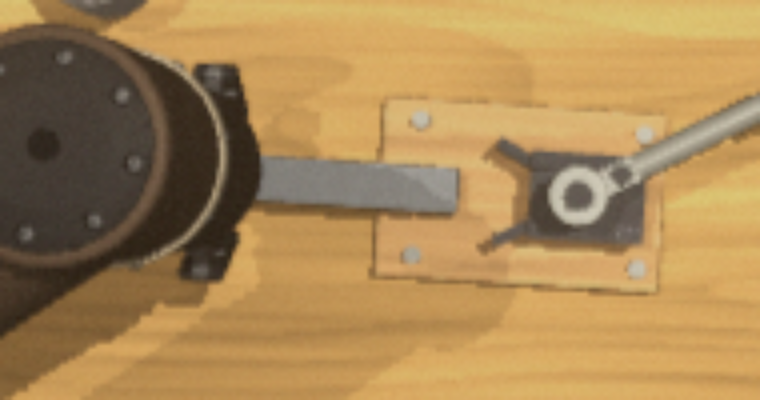

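View pics/s2.png

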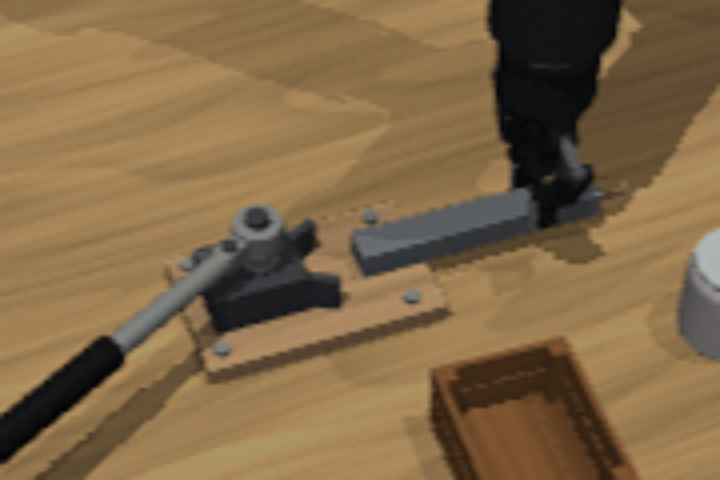

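The rail is level (top at z = 43, so its bottom is at 19 over the 18 mm floor). It is lined up with the channel to about 0.2 mm and 0.1 degree, and its square end is at jig y = 76. I'll move it into the mouth, then slow down.

```bash
python3 -m inch '[[0.0,[0,0,0.01],0],[0.0,[0,0,0.02],0],[0.0,[0,0,0.028],0],[0.0,[0,0,0.034],0],[0.0,[0,0,0.038],0],[0.0,[0,0,0.042],0],[0.0,[0,0,0.046],0],[0.0,[0,0,0.05],0],[0.0,[0,0,0.054],0],[0.0,[0,0,0.058],0]]'; python3 -c "
from h import *
show()"
```

```text
time_s: 5.45
eef_pos: [579.8, 106.5, 35.3]
ee_rot: [-0.055, -2.196, 2.196]
contact_force: [0.2, -0.2, -2.4]
grip_width: 0.336
t 5.45 tcp [579.8 106.5  35.3] F [ 0.2 -0.2 -2.4] M [ 0.05 -0.02 -0.06] grip 28.7 xdir deg 177.14 ydir [-0. -0. -1.] q [ 0.51  0.43 -0.42  0.   -0.73 -0.56]
```

```bash
python3 -m inch '[[0.0,[0,0,0.004],0],[0.0,[0,0,0.008],0],[0.0,[0,0,0.012],0],[0.0,[0,0,0.016],0],[0.0,[0,0,0.02],0],[0.0,[0,0,0.024],0],[0.0,[0,0,0.028],0],[0.0,[0,0,0.032],0],[0.0,[0,0,0.035],0],[0.0,[0,0,0.037],0]]'; python3 -c "
from h import *
show()"
```

```text
time_s: 6.45
eef_pos: [578.0, 69.5, 35.3]
ee_rot: [-0.055, -2.196, 2.196]
contact_force: [-0.1, 0.6, -0.9]
grip_width: 0.333
t 6.45 tcp [578.   69.5  35.3] F [-0.1  0.6 -0.9] M [ 0.05  0.   -0.03] grip 28.4 xdir deg 177.12 ydir [-0. -0. -1.] q [ 0.46  0.42 -0.43 -0.   -0.72 -0.51]
```

Now slow steps of 1 mm per row, watching the force.

```bash
python3 -m inch '[[0.0,[0,0,0.001],0],[0.0,[0,0,0.002],0],[0.0,[0,0,0.003],0],[0.0,[0,0,0.004],0],[0.0,[0,0,0.005],0],[0.0,[0,0,0.006],0]]'; python3 -c "
from h import *
show()"; python3 -m inch '[[0.0,[0,0,0.001],0],[0.0,[0,0,0.002],0]]';python3 -m inch '[[0.0,[0,0,0.001],0],[0.0,[0,0,0.001],0]]'
```

```text
time_s: 7.05
eef_pos: [577.7, 63.8, 35.3]
ee_rot: [-0.055, -2.196, 2.196]
contact_force: [-0.1, -0.9, -2.1]
grip_width: 0.335
t 7.05 tcp [577.7  63.8  35.3] F [-0.1 -0.9 -2.1] M [ 0.02 -0.03  0.02] grip 28.6 xdir deg 177.14 ydir [-0. -0. -1.] q [ 0.45  0.42 -0.44  0.   -0.72 -0.5 ]
time_s: 7.25
eef_pos: [577.6, 61.7, 35.3]
ee_rot: [-0.055, -2.196, 2.196]
contact_force: [0.4, 0.9, -1.8]
grip_width: 0.332
time_s: 7.45
eef_pos: [577.5, 60.7, 35.3]
ee_rot: [-0.055, -2.196, 2.196]
contact_force: [1.2, -0.4, -1.1]
grip_width: 0.333
```

```bash
for i in 1; do :; done; python3 -m inch '[[0.0,[0,0,0.0005],0],[0.0,[0,0,0.001],0]]'; python3 -m inch '[[0.0,[0,0,0.0005],0],[0.0,[0,0,0.001],0]]'
```

```text
time_s: 7.65
eef_pos: [577.7, 60.3, 35.3]
ee_rot: [-0.056, -2.197, 2.195]
contact_force: [-0.6, 4.9, -1.1]
grip_width: 0.331
time_s: 7.85
eef_pos: [577.9, 60.2, 35.4]
ee_rot: [-0.057, -2.199, 2.195]
contact_force: [-1.7, 10.8, -1.7]
grip_width: 0.332
```

```bash
python3 -m inch '[[0.0,[0,0,0.0005],0],[0.0,[0,0,0.001],0]]'
```

```text
time_s: 8.05
eef_pos: [578.1, 60.1, 35.6]
ee_rot: [-0.058, -2.2, 2.194]
contact_force: [-2.3, 15.0, -0.2]
grip_width: 0.338
```

Contact is at the expected depth: TCP at jig y = 116.6 puts the end at about -29. I'll ease the push, lower the rail 1 mm to the floor and release.

```bash
python3 -m inch '[[0.0,[0,0,-0.0015],0],[0.0,[0,0.0005,-0.0015],0],[0.0,[0,0.001,-0.0015],0],[0.0,[0,0.001,-0.0015],0]]'; python3 -m inch '[[0.045,[0,0,0],0],[0.045,[0,0,0],0],[0.045,[0,0,0],0],[0.045,[0,0,0],0]]'; python3 -m inch '[[0.045,[0,-0.03,0],0],[0.045,[0,-0.06,0],0],[0.045,[0,-0.1,0],0],[0.045,[0,-0.14,0],0],[0.045,[0,-0.18,0],0],[0.045,[0,-0.18,0.0],0]]'
cat > look2.py <<'E'
from h import *
import sys
p,d=r.camera("top");C=cloud("top",d);C[d==0]=np.nan;V,U=np.mgrid[:400,:640];Z=C[...,2]
show()
hs=cv2.cvtColor(p,cv2.COLOR_RGB2HSV)
m=(hs[...,1]<70)&(hs[...,2]>70)&(abs(Z-42)<8)&(V>190)&(V<250)&(U>190)&(U<305)
m=cv2.morphologyEx(m.astype(np.uint8),cv2.MORPH_OPEN,np.ones((3,3)))
cs=cv2.findContours(m,0,1)[0]
if cs:
    c=max(cs,key=cv2.contourArea);W=ray("top",c[:,0,:],42)[:,:2].astype(np.float32);R=cv2.minAreaRect(W)
    print("rail",R);print(jig(cv2.boxPoints(R)).round(1))
cv2.imwrite("pics/%s.png"%sys.argv[1],cv2.resize(p[110:300,170:450,::-1],None,fx=2.7,fy=2.7))
p,d=r.camera("scene");cv2.imwrite("pics/%ss.png"%sys.argv[1],cv2.resize(p[120:290,200:460,::-1],None,fx=3,fy=3))
E
python3 look2.py h1
```

```text
time_s: 8.45
eef_pos: [578.0, 60.3, 34.6]
ee_rot: [-0.056, -2.198, 2.195]
contact_force: [-1.9, 7.4, 0.9]
grip_width: 0.336
time_s: 8.85
eef_pos: [577.4, 59.0, 34.3]
ee_rot: [-0.055, -2.196, 2.196]
contact_force: [-0.2, 0.5, 1.2]
grip_width: 0.529
time_s: 9.45
eef_pos: [580.4, 59.7, 220.7]
ee_rot: [-0.065, -2.204, 2.198]
contact_force: [-0.7, 0.1, -0.6]
grip_width: 0.525
t 9.5 tcp [579.   59.6 217.7] F [-0.1 -0.3 -0.5] M [-0.08  0.05  0.03] grip 44.8 xdir deg 177.14 ydir [ 0.006  0.002 -1.   ] q [ 0.44  0.22 -0.24  0.   -1.11 -0.49]
rail ((574.38720703125, 13.002532958984375), (28.751123428344727, 39.17562484741211), 0.7702953815460205)
[[-15.9  88. ]
 [-13.4  48.9]
 [ 15.3  50.7]
 [ 12.8  89.8]]
```

View pics/h1.png

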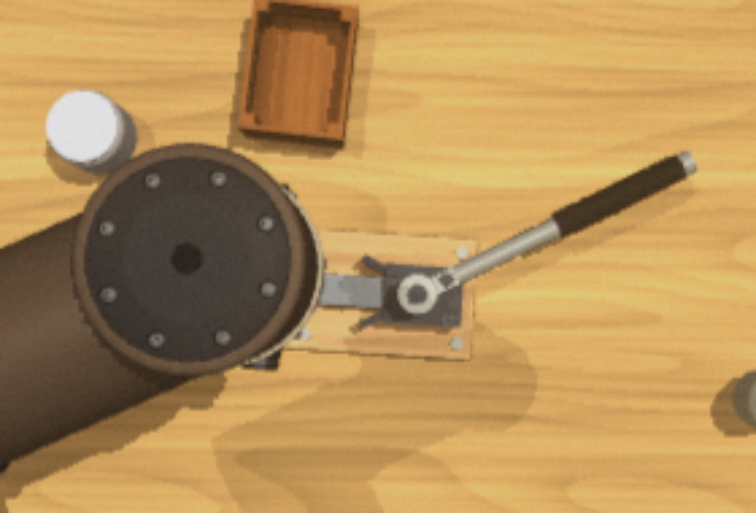

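View pics/h1s.png

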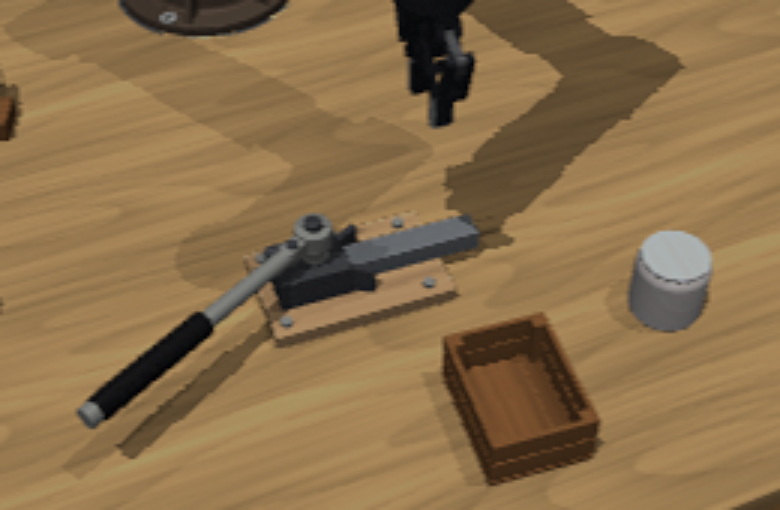

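Both views show the rail in the channel and released, and the bystanders and wrench haven't moved. Next I'll go at height to the far side of the grip with the fingers closed, tool x along the handle.

```bash
python3 -c "
from h import *
show([701.1,-214.8,200],116.6)"
```

```text
t 9.55 tcp [577.8  59.4 215.5] F [ 0.3 -0.8 -1. ] M [0.02 0.04 0.05] grip 45.1 xdir deg 177.12 ydir [ 0.002  0.001 -1.   ] q [ 0.44  0.22 -0.24 -0.   -1.11 -0.49]
 shift mm tool xyz [-136.9   15.5  267.6]
 turn about tool y (rad): 1.056
```

```bash
python3 -m inch '[[0.0,[-0.017,0,0.033],0.13],[0.0,[-0.034,0,0.067],0.26],[0.0,[-0.051,0,0.1],0.4],[0.0,[-0.068,0,0.134],0.53],[0.0,[-0.085,0,0.167],0.66],[0.0,[-0.102,0.005,0.2],0.79],[0.0,[-0.12,0.01,0.234],0.92],[0.0,[-0.137,0.015,0.268],1.056],[0.0,[-0.137,0.015,0.268],1.056],[0.0,[-0.137,0.015,0.268],1.056]]'
python3 - <<'E'
from h import *
show([701.1,-214.8,73],116.6)
E
sed -i 's/U<305/U<310/' look2.py; python3 look2.py w1
```

```text
time_s: 10.55
eef_pos: [700.0, -216.2, 196.4]
ee_rot: [-0.949, -1.539, 1.542]
contact_force: [-0.1, 0.9, 0.3]
grip_width: 0.005
t 10.55 tcp [ 700.  -216.2  196.4] F [-0.1  0.9  0.3] M [ 0.04 -0.03  0.04] grip 0.4 xdir deg 116.55 ydir [-0.004  0.001 -1.   ] q [-0.03  0.48  0.1  -0.   -1.2  -1.07]
 shift mm tool xyz [  0.5 123.4  -2.1]
 turn about tool y (rad): -0.001
t 10.6 tcp [ 700.1 -215.4  197.3] F [-0.6  0.  -0.1] M [ 0.08  0.04 -0.01] grip -0.2 xdir deg 116.63 ydir [-0.003  0.    -1.   ] q [-0.03  0.48  0.1  -0.   -1.2  -1.07]
rail ((579.6361694335938, 109.52262115478516), (26.116180419921875, 7.803276538848877), 1.0944465398788452)
[[-13.2 169. ]
 [-12.7 161.2]
 [ 13.4 163. ]
 [ 12.8 170.8]]
```

View pics/w1.png

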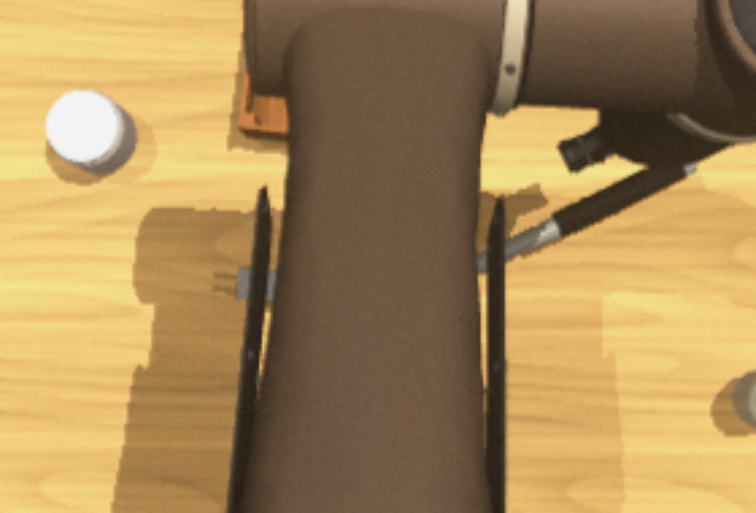

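View pics/w1s.png

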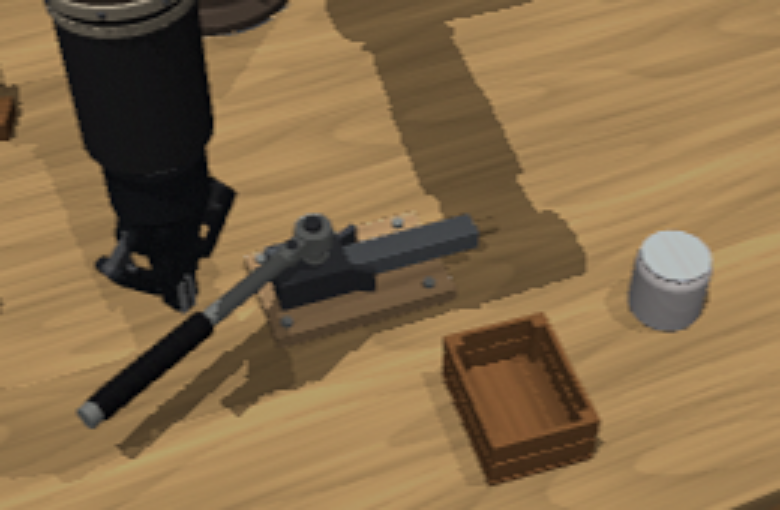

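The scene crop shows the closed fingers hanging on the far side of the grip, with the rail's tenon end still at jig y = 171 (home). Descending beside the grip.

```bash
python3 -m inch '[[0.0,[0,0.03,0],0],[0.0,[0,0.06,0],0],[0.0,[0,0.09,0],0],[0.0,[0,0.115,0],0],[0.0,[0,0.122,0],0],[0.0,[0,0.122,0],0]]'
python3 - <<'E'
from h import *
show([660.9,-235,73],116.6)
p,d=r.camera("scene");cv2.imwrite("pics/w2s.png",cv2.resize(p[150:290,200:360,::-1],None,fx=4,fy=4))
E
```

```text
time_s: 11.25
eef_pos: [700.4, -214.2, 76.7]
ee_rot: [-0.95, -1.543, 1.544]
contact_force: [0.2, 0.5, 0.8]
grip_width: 0.001
t 11.25 tcp [ 700.4 -214.2   76.7] F [0.2 0.5 0.8] M [-0.03  0.03 -0.01] grip 0.1 xdir deg 116.72 ydir [-0.002  0.    -1.   ] q [-0.03  0.57 -0.03 -0.   -0.97 -1.07]
 shift mm tool xyz [-0.8  3.7 44.6]
 turn about tool y (rad): 0.002
```

View pics/w2s.png

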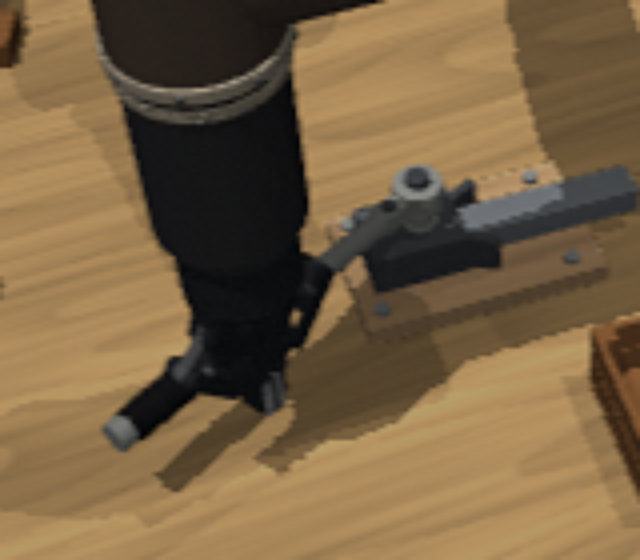

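```bash
python3 -m inch '[[0.0,[0,0.003,0.004],0],[0.0,[0,0.003,0.008],0],[0.0,[0,0.003,0.012],0],[0.0,[0,0.003,0.015],0],[0.0,[0,0.003,0.017],0],[0.0,[0,0.003,0.019],0]]'; python3 -m inch '[[0.0,[0,0,0.002],0],[0.0,[0,0,0.003],0]]';python3 -m inch '[[0.0,[0,0,0.002],0],[0.0,[0,0,0.003],0]]'; python3 -c "
from h import *
show([660.9,-235,73],116.6)"
```

```text
time_s: 11.9
eef_pos: [683.8, -223.9, 74.5]
ee_rot: [-0.953, -1.543, 1.543]
contact_force: [-0.3, 0.1, 0.5]
grip_width: 0.001
time_s: 12.1
eef_pos: [681.5, -225.1, 74.4]
ee_rot: [-0.953, -1.543, 1.542]
contact_force: [2.1, 1.7, -0.6]
grip_width: -0.002
time_s: 12.3
eef_pos: [679.3, -226.3, 74.6]
ee_rot: [-0.953, -1.544, 1.543]
contact_force: [3.1, 0.2, -0.2]
grip_width: -0.001
t 12.3 tcp [ 679.3 -226.3   74.6] F [ 3.1  0.2 -0.2] M [ 0.49 -1.08  0.05] grip -0.1 xdir deg 116.65 ydir [ 0.001 -0.    -1.   ] q [-0.05  0.55 -0.08  0.   -0.94 -1.06]
 shift mm tool xyz [ 0.4  1.5 20.3]
 turn about tool y (rad): 0.001
```

The grip is moving freely at about 2 to 3 N. I'll continue round the arc; it turns at least 10 degrees before it can be tight.

```bash
python3 -m inch '[[0.0,[-0.0004,0,0.003],0.015],[0.0,[-0.0006,0,0.006],0.03],[0.0,[-0.0009,0,0.009],0.045],[0.0,[-0.0011,0,0.012],0.06],[0.0,[-0.0013,0,0.016],0.08],[0.0,[-0.0014,0,0.020],0.1]]'; python3 -c "
from h import *
show()"
```

```text
time_s: 12.9
eef_pos: [661.0, -236.8, 74.3]
ee_rot: [-1.015, -1.471, 1.471]
contact_force: [3.6, 1.9, 0.1]
grip_width: -0.001
t 12.9 tcp [ 661.  -236.8   74.3] F [3.6 1.9 0.1] M [ 0.67 -1.02 -0.02] grip -0.1 xdir deg 110.8 ydir [-0.  0. -1.] q [-0.07  0.53 -0.11 -0.   -0.93 -1.14]
```

```bash
python3 -m inch '[[0.0,[-0.0006,0,0.003],0.015],[0.0,[-0.0009,0,0.006],0.03],[0.0,[-0.0011,0,0.009],0.045],[0.0,[-0.0013,0,0.012],0.06]]'; python3 -c "
from h import *
show()"
```

```text
time_s: 13.3
eef_pos: [650.3, -242.1, 74.2]
ee_rot: [-1.05, -1.429, 1.429]
contact_force: [2.2, 3.3, -1.2]
grip_width: -0.001
t 13.3 tcp [ 650.3 -242.1   74.2] F [ 2.2  3.3 -1.2] M [ 1.1  -0.83 -0.03] grip -0.1 xdir deg 107.4 ydir [-0.  0. -1.] q [-0.08  0.52 -0.13 -0.   -0.92 -1.19]
```

```bash
cat >> h.py <<'E'
def w():
    s=r.read_state();p=np.array(s['eef_pos'])[:2]-JO;F=np.array(s['contact_force']);M=np.array(s['torque'])
    R=Ro.from_rotvec(s['ee_rot']).as_matrix()
    print("t %.2f rad %.1f tcpang %.2f toolx %.2f | push %.1f N  inward %.1f  Mxy %.2f z %.1f"%(s['time_s'],np.hypot(*p),np.degrees(np.arctan2(p[1],p[0])),np.degrees(np.arctan2(R[1,0],R[0,0])),-F@R[:,2],F@R[:,0],np.hypot(M[0],M[1]),s['eef_pos'][2]))
E
python3 -c "from h import *;w()"
python3 -m inch '[[0.0,[-0.0003,0,0.002],0.01],[0.0,[-0.0006,0,0.004],0.02],[0.0,[-0.0008,0,0.006],0.03],[0.0,[-0.001,0,0.008],0.04],[0.0,[-0.0011,0,0.010],0.05]]' | head -1;python3 -c "from h import *;w()"
```

```text
t 13.30 rad 201.9 tcpang -66.95 toolx 107.40 | push 3.1 N  inward 2.5  Mxy 1.38 z 74.2
time_s: 13.8
t 13.80 rad 202.4 tcpang -69.76 toolx 104.55 | push 3.6 N  inward 0.9  Mxy 1.36 z 74.3
```

```bash
python3 -m inch '[[0.0,[-0.0003,0,0.002],0.01],[0.0,[-0.0006,0,0.004],0.02],[0.0,[-0.0008,0,0.006],0.03],[0.0,[-0.001,0,0.008],0.04],[0.0,[-0.0011,0,0.010],0.05]]' | head -1;python3 -c "from h import *;w()"
```

```text
time_s: 14.3
t 14.30 rad 202.8 tcpang -72.60 toolx 101.69 | push 3.3 N  inward 2.1  Mxy 1.36 z 74.3
```

```bash
python3 -m inch '[[0.0,[-0.0003,0,0.002],0.01],[0.0,[-0.0006,0,0.004],0.02],[0.0,[-0.0008,0,0.006],0.03],[0.0,[-0.001,0,0.008],0.04]]' | head -1;python3 -c "from h import *;w()"
```

```text
time_s: 14.7
t 14.70 rad 203.2 tcpang -74.89 toolx 99.39 | push 2.9 N  inward 2.1  Mxy 1.35 z 74.3
```

```bash
python3 -m inch '[[0.0,[-0.0003,0,0.002],0.01],[0.0,[-0.0006,0,0.004],0.02],[0.0,[-0.0007,0,0.006],0.03],[0.0,[-0.0008,0,0.008],0.04],[0.0,[-0.0009,0,0.010],0.05]]' | head -1;python3 -c "from h import *;w()"
```

```text
time_s: 15.2
t 15.20 rad 203.4 tcpang -77.71 toolx 96.53 | push 3.0 N  inward 1.0  Mxy 1.28 z 74.3
```

```bash
python3 -m inch '[[0.0,[-0.0003,0,0.002],0.01],[0.0,[-0.0006,0,0.004],0.02],[0.0,[-0.0007,0,0.006],0.03],[0.0,[-0.0008,0,0.008],0.04],[0.0,[-0.0008,0,0.010],0.05]]' | head -1;python3 -c "from h import *;w()"
```

```text
time_s: 15.7
t 15.70 rad 203.4 tcpang -80.52 toolx 93.67 | push 3.1 N  inward 1.7  Mxy 1.19 z 74.4
```

```bash
python3 -m inch '[[0.0,[-0.0003,0,0.002],0.01],[0.0,[-0.0006,0,0.004],0.02],[0.0,[-0.0007,0,0.006],0.03],[0.0,[-0.0008,0,0.008],0.04],[0.0,[-0.0009,0,0.010],0.05]]' | head -1;python3 -c "from h import *;w()"
```

```text
time_s: 16.2
t 16.20 rad 203.5 tcpang -83.36 toolx 90.80 | push 2.8 N  inward 1.5  Mxy 1.25 z 74.3
```

```bash
python3 -m inch '[[0.0,[-0.0003,0,0.002],0.01],[0.0,[-0.0006,0,0.004],0.02],[0.0,[-0.0007,0,0.006],0.03],[0.0,[-0.0008,0,0.008],0.04],[0.0,[-0.0009,0,0.010],0.05]]' | head -1;python3 -c "from h import *;w()"
```

```text
time_s: 16.7
t 16.70 rad 203.6 tcpang -86.19 toolx 87.94 | push 3.0 N  inward 0.4  Mxy 1.32 z 74.3
```

```bash
python3 -m inch '[[0.0,[-0.0003,0,0.002],0.01],[0.0,[-0.0006,0,0.004],0.02],[0.0,[-0.0007,0,0.006],0.03],[0.0,[-0.0008,0,0.008],0.04],[0.0,[-0.0009,0,0.010],0.05]]' | head -1;python3 -c "from h import *;w()"
```

```text
time_s: 17.2
t 17.20 rad 203.8 tcpang -89.02 toolx 85.07 | push 2.5 N  inward 1.3  Mxy 1.26 z 74.4
```

```bash
python3 -m inch '[[0.0,[-0.0003,0,0.002],0.01],[0.0,[-0.0006,0,0.004],0.02],[0.0,[-0.0007,0,0.006],0.03],[0.0,[-0.0008,0,0.008],0.04],[0.0,[-0.0008,0,0.010],0.05]]' | head -1;python3 -c "from h import *;w()"
```

```text
time_s: 17.7
t 17.70 rad 203.8 tcpang -91.83 toolx 82.21 | push 3.0 N  inward 1.1  Mxy 1.20 z 74.4
```

```bash
python3 -m inch '[[0.0,[-0.0003,0,0.002],0.01],[0.0,[-0.0006,0,0.004],0.02],[0.0,[-0.0007,0,0.006],0.03],[0.0,[-0.0008,0,0.008],0.04],[0.0,[-0.0008,0,0.010],0.05]]' | head -1;python3 -c "from h import *;w()"
```

```text
time_s: 18.2
t 18.20 rad 203.8 tcpang -94.66 toolx 79.34 | push 3.5 N  inward 1.3  Mxy 1.18 z 74.4
```

```bash
python3 -m inch '[[0.0,[-0.0003,0,0.002],0.01],[0.0,[-0.0006,0,0.004],0.02],[0.0,[-0.0007,0,0.006],0.03],[0.0,[-0.0008,0,0.008],0.04],[0.0,[-0.0008,0,0.010],0.05]]' | head -1;python3 -c "
from h import *;w()
p,d=r.camera('scene');cv2.imwrite('pics/w3s.png',cv2.resize(p[130:270,180:360,::-1],None,fx=4,fy=4))"
```

```text
time_s: 18.7
t 18.70 rad 203.8 tcpang -97.49 toolx 76.48 | push 2.8 N  inward 1.2  Mxy 1.13 z 74.3
```

View pics/w3s.png

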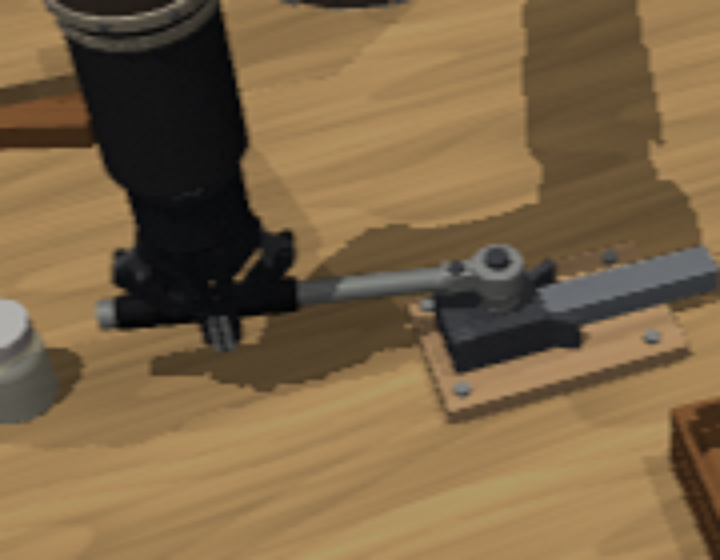

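The handle has swung with the fingers behind the grip: its end cap is at (105,312) in the crop and the socket at (497,258). The rail is still home. Continuing.

```bash
python3 -m inch '[[0.0,[-0.0003,0,0.002],0.01],[0.0,[-0.0006,0,0.004],0.02],[0.0,[-0.0007,0,0.006],0.03],[0.0,[-0.0008,0,0.008],0.04],[0.0,[-0.0008,0,0.010],0.05]]' | head -1;python3 -c "from h import *;w()"
```

```text
time_s: 19.25
t 19.25 rad 203.8 tcpang -100.31 toolx 73.61 | push 3.8 N  inward 0.9  Mxy 1.15 z 74.3
```

```bash
python3 -m inch '[[0.0,[-0.0003,0,0.002],0.01],[0.0,[-0.0006,0,0.004],0.02],[0.0,[-0.0007,0,0.006],0.03],[0.0,[-0.0008,0,0.008],0.04],[0.0,[-0.0008,0,0.010],0.05]]' | head -1;python3 -c "from h import *;w()"
```

```text
time_s: 19.75
t 19.75 rad 203.8 tcpang -103.13 toolx 70.75 | push 2.3 N  inward 1.1  Mxy 1.23 z 74.4
```

```bash
python3 -m inch '[[0.0,[-0.0003,0,0.002],0.01],[0.0,[-0.0006,0,0.004],0.02],[0.0,[-0.0007,0,0.006],0.03],[0.0,[-0.0008,0,0.008],0.04],[0.0,[-0.0008,0,0.010],0.05]]' | head -1;python3 -c "from h import *;w()"
```

```text
time_s: 20.25
t 20.25 rad 203.8 tcpang -105.96 toolx 67.88 | push 2.9 N  inward 1.6  Mxy 1.24 z 74.3
```

```bash
python3 -m inch '[[0.0,[-0.0003,0,0.002],0.01],[0.0,[-0.0006,0,0.004],0.02],[0.0,[-0.0007,0,0.006],0.03],[0.0,[-0.0008,0,0.008],0.04]]' | head -1;python3 -c "from h import *;w()"
```

```text
time_s: 20.65
t 20.65 rad 203.7 tcpang -107.76 toolx 65.62 | push 6.7 N  inward 0.8  Mxy 2.73 z 74.9
```

The force is rising (6.7 N), so the screw is tightening. Small steps from here.

```bash
python3 -m inch '[[0.0,[0,0,0.001],0.0],[0.0,[0,0,0.002],0.0]]' | head -1;python3 -c "from h import *;w()"
```

```text
time_s: 20.85
t 20.85 rad 203.6 tcpang -108.09 toolx 65.66 | push 9.5 N  inward 0.3  Mxy 3.26 z 75.3
```

```bash
python3 -m inch '[[0.0,[0,0,0.001],0.0],[0.0,[0,0,0.002],0.0]]' | head -1;python3 -c "from h import *;w()"
```

```text
time_s: 21.05
t 21.05 rad 203.4 tcpang -108.46 toolx 65.68 | push 10.5 N  inward -1.5  Mxy 3.86 z 75.5
```

```bash
python3 -m inch '[[0.0,[0,0,0.001],0.0],[0.0,[0,0,0.002],0.0]]' | head -1;python3 -c "from h import *;w()"
```

```text
time_s: 21.25
t 21.25 rad 203.2 tcpang -108.85 toolx 65.69 | push 12.3 N  inward -1.7  Mxy 4.27 z 75.8
```

```bash
python3 -m inch '[[0.0,[0,0,0.001],0.0],[0.0,[0,0,0.002],0.0]]' | head -1;python3 -c "from h import *;w()"
```

```text
time_s: 21.45
t 21.45 rad 203.1 tcpang -109.35 toolx 65.69 | push 11.8 N  inward -1.3  Mxy 4.46 z 75.9
```

```bash
python3 -m inch '[[0.0,[0,0,0.001],0.0],[0.0,[0,0,0.002],0.0]]' | head -1;python3 -c "from h import *;w()"
```

```text
time_s: 21.65
t 21.65 rad 203.0 tcpang -109.88 toolx 65.69 | push 12.6 N  inward -2.2  Mxy 4.49 z 75.9
```

```bash
python3 -m inch '[[0.0,[0,0,0.001],0.0],[0.0,[0,0,0.002],0.0]]' | head -1;python3 -c "
from h import *;w()
p,d=r.camera('top');cv2.imwrite('pics/c1.png',cv2.resize(p[170:270,290:450,::-1],None,fx=5,fy=5))
p,d=r.camera('scene');cv2.imwrite('pics/c1s.png',cv2.resize(p[130:270,180:340,::-1],None,fx=4,fy=4))"
```

```text
time_s: 21.85
t 21.85 rad 202.9 tcpang -110.43 toolx 65.69 | push 13.0 N  inward -1.9  Mxy 4.57 z 75.9
```

View pics/c1.png

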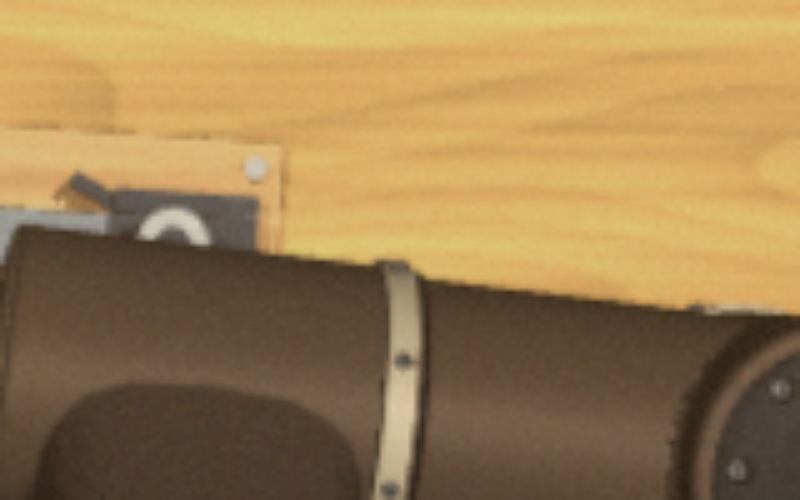

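View pics/c1s.png

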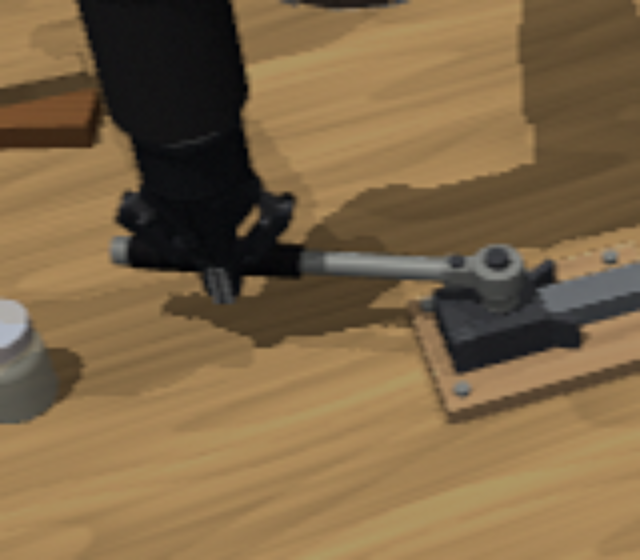

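The force has levelled off at about 12 to 13 N while the TCP follows the full step, so the hinge is giving. It started at about -109.0 deg, so the hinge is now near 0.03 rad. I'm aiming for about 0.085 rad, roughly 9 mm more.

```bash
python3 -m inch '[[0.0,[0,0,0.001],0.005],[0.0,[0,0,0.002],0.01],[0.0,[0,0,0.003],0.015],[0.0,[0,0,0.004],0.02],[0.0,[0.0,0,0.005],0.025]]' | head -1;python3 -c "from h import *;w()"
```

```text
time_s: 22.45
t 22.45 rad 202.7 tcpang -111.82 toolx 64.25 | push 12.5 N  inward -2.6  Mxy 4.89 z 76.0
```

```bash
python3 -m inch '[[0.0,[0,0,0.001],0.005],[0.0,[0,0,0.002],0.01],[0.0,[0,0,0.003],0.015],[0.0,[0,0,0.004],0.02],[0.0,[0.0,0,0.004],0.02],[0.0,[0.0,0,0.004],0.02]]' | head -1;python3 -c "
from h import *;w()
p,d=r.camera('scene');cv2.imwrite('pics/c2s.png',cv2.resize(p[150:250,190:350,::-1],None,fx=5,fy=5,interpolation=cv2.INTER_CUBIC))"
```

```text
time_s: 23.05
t 23.05 rad 202.7 tcpang -112.99 toolx 63.11 | push 12.7 N  inward -4.2  Mxy 4.84 z 76.0
```

View pics/c2s.png

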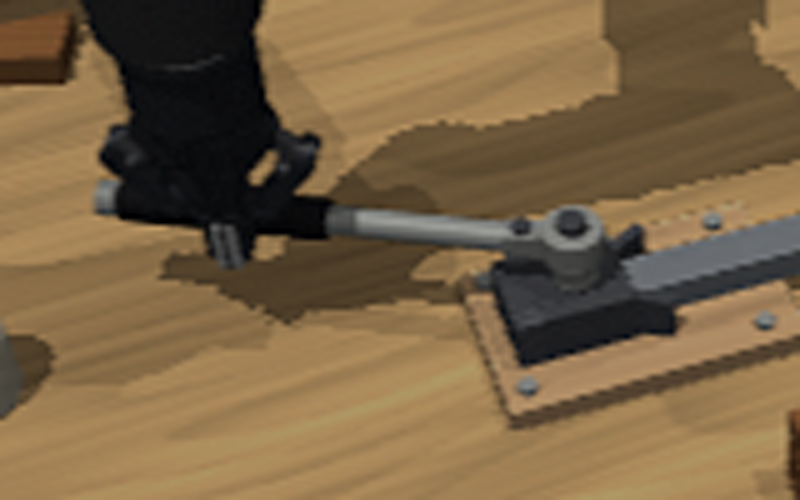

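By the arc the hinge is at about 0.08 rad (14 mm past the onset). To check, I'll ease back: if the hinge is open, its spring should keep the grip pressing on the fingers for about 14 mm.

```bash
python3 -m inch '[[0.0,[0,0,-0.001],0],[0.0,[0,0,-0.002],0],[0.0,[0,0,-0.003],0],[0.0,[0,0,-0.004],0]]' | head -1;python3 -c "from h import *;w()"
python3 -m inch '[[0.0,[0,0,-0.001],0],[0.0,[0,0,-0.002],0],[0.0,[0,0,-0.003],0],[0.0,[0,0,-0.004],0]]' | head -1;python3 -c "from h import *;w()"
python3 -m inch '[[0.0,[0,0,-0.001],0],[0.0,[0,0,-0.002],0],[0.0,[0,0,-0.003],0],[0.0,[0,0,-0.004],0]]' | head -1;python3 -c "from h import *;w()"
python3 -m inch '[[0.0,[0,0,-0.001],0],[0.0,[0,0,-0.002],0],[0.0,[0,0,-0.003],0],[0.0,[0,0,-0.004],0]]' | head -1;python3 -c "from h import *;w()"
```

```text
time_s: 23.5
t 23.50 rad 203.0 tcpang -111.96 toolx 63.11 | push 12.0 N  inward -3.3  Mxy 4.43 z 75.8
time_s: 23.9
t 23.90 rad 203.3 tcpang -110.86 toolx 63.10 | push 11.1 N  inward -2.2  Mxy 4.14 z 75.7
time_s: 24.3
t 24.30 rad 203.5 tcpang -109.77 toolx 63.10 | push 9.7 N  inward -0.4  Mxy 3.89 z 75.7
time_s: 24.7
t 24.70 rad 203.8 tcpang -108.82 toolx 63.09 | push 7.2 N  inward 1.9  Mxy 2.95 z 75.4
```

The handle kept pressing with about 10 N over 12 mm of return, which confirms it was broken over and sprung back. Now I'll leave the handle completely.

```bash
python3 -m inch '[[0.0,[0,0,-0.003],0],[0.0,[0,0,-0.006],0],[0.0,[0,0,-0.009],0],[0.0,[0,0,-0.012],0]]' | head -1;python3 -c "from h import *;w()"
python3 -m inch '[[0.0,[0,0,-0.01],0],[0.0,[0,0,-0.02],0],[0.0,[0,0,-0.03],0],[0.0,[0,0,-0.03],0]]' | head -1;python3 -c "from h import *;w()"
python3 -m inch '[[0.0,[0,-0.03,0],0],[0.0,[0,-0.07,0],0],[0.0,[0,-0.11,0],0],[0.0,[0,-0.15,0],0],[0.0,[0,-0.18,0],0],[0.0,[0,-0.18,0],0]]';python3 -c "
from h import *
show([520,330,260],116.6)"
```

```text
time_s: 25.1
t 25.10 rad 206.1 tcpang -106.64 toolx 63.03 | push -0.7 N  inward -0.0  Mxy 0.07 z 73.8
time_s: 25.5
t 25.50 rad 213.9 tcpang -97.96 toolx 63.05 | push -0.4 N  inward -0.0  Mxy 0.01 z 74.0
time_s: 26.1
eef_pos: [542.1, -268.2, 259.5]
ee_rot: [-1.402, -0.862, 0.853]
contact_force: [0.6, 0.3, -1.2]
grip_width: -0.003
t 26.1 tcp [ 542.1 -268.2  259.5] F [ 0.6  0.3 -1.2] M [-0.02 -0.01  0.02] grip -0.2 xdir deg 63.08 ydir [ 0.008 -0.002 -1.   ] q [-0.14  0.23 -0.13  0.   -1.21 -1.91]
 shift mm tool xyz [523.4  -2.  290.6]
 turn about tool y (rad): -0.934
```

```bash
python3 -m inch '[[0.0,[-0.035,0,0.01],0],[0.0,[-0.07,0,0.02],0],[0.0,[-0.11,0,0.03],0],[0.0,[-0.15,0,0.04],0],[0.0,[-0.19,0,0.05],0],[0.0,[-0.23,0,0.065],0],[0.0,[-0.27,0,0.075],0],[0.0,[-0.276,0,0.075],0],[0.0,[-0.276,0,0.075],0]]';python3 look2.py f1
python3 - <<'E'
from h import *
p,d=r.camera("top");C=cloud("top",d);C[d==0]=np.nan;V,U=np.mgrid[:400,:640];Z=C[...,2]
for nm,(a,b,e,f) in dict(jar=(445,240,480,280),tin=(180,140,225,180),crate=(250,100,310,170)).items():
    kk=(Z>40)&(U>a)&(U<e)&(V>b)&(V<f);print(nm,cv2.minAreaRect(C[kk][:,:2].astype(np.float32)) if kk.sum()>5 else None)
k=(Z>65)&(Z<105)&(U>300)&(U<440)&(V>200)&(V<320)
q=C[k];rr=np.hypot(*(q[:,:2]-JO).T);s=(rr>50)&(rr<270)
l=cv2.fitLine(q[s][:,:2].astype(np.float32),cv2.DIST_HUBER,0,.01,.01).ravel();print(s.sum(),np.degrees(np.arctan2(l[1],l[0])),"axis offset",np.cross(np.r_[l[:2],0],np.r_[JO-l[2:],0])[2])
E
```

```text
time_s: 27.0
eef_pos: [347.2, -480.1, 253.4]
ee_rot: [-1.395, -0.854, 0.854]
contact_force: [0.4, -0.4, -0.0]
grip_width: 0.003
t 27.05 tcp [ 347.9 -479.4  253.6] F [ 1.2  0.  -0.5] M [ 0.04 -0.03 -0.  ] grip -0.2 xdir deg 62.97 ydir [-0.001  0.001 -1.   ] q [-0.61  0.22 -0.15 -0.   -1.2  -1.43]
rail ((577.2870483398438, 46.682823181152344), (134.6953887939453, 28.77631187438965), 86.83467864990234)
[[-13.8  35.9]
 [ 15.   35.7]
 [ 15.6 170.4]
 [-13.2 170.6]]
jar ((474.17181396484375, -406.04595947265625), (54.69060516357422, 55.846248626708984), 16.71361541748047)
tin ((723.7894897460938, 257.3155822753906), (69.62706756591797, 70.44859313964844), 88.78876495361328)
crate ((788.0830078125, 59.00796890258789), (100.49830627441406, 130.51483154296875), 84.1527328491211)
792 65.495636 axis offset 0.26212135027849115
```

View pics/f1.png

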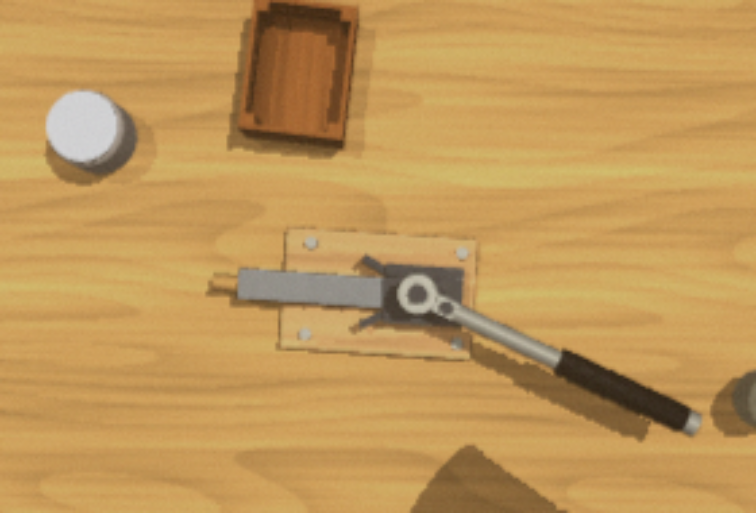

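View pics/f1s.png

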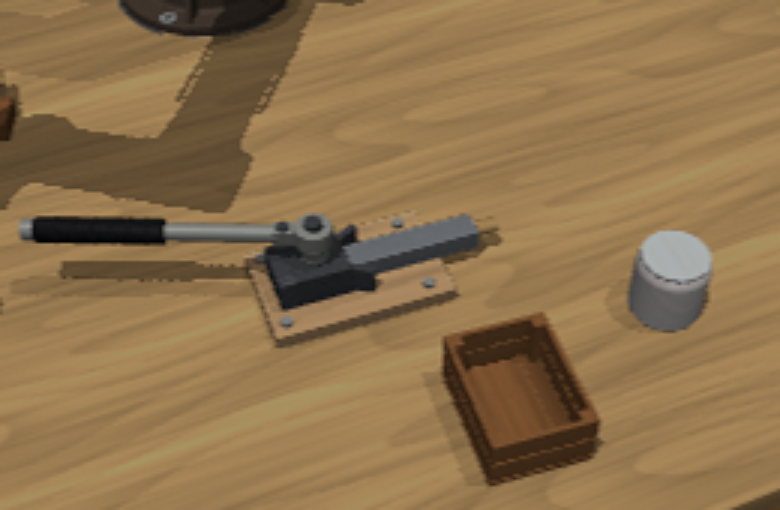

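The final views show the rail in the channel, with its far end at jig y = 170.5, within 0.5 mm of where it was when it met the stop, and straight to 0.005 rad. The handle is straight, its line passing 0.3 mm from the screw axis, and has stayed at the tight angle of -114.5 deg. The jar, tin and tray are within 1 mm of their start, and the robot is clear.

```bash
python3 -c "
from workcell import r
print(r.hand_in())"
```

```text
the job is handed in; nothing more can be done
None
```

I slid the rail home in the jig, tightened the clamp screw until the wrench clicked, let go, and handed the job in at about 27 s of the 72 s allowed. No verdict was reported, so everything below is from my own checks.

- **Rail:** I slid it in square end first until it met the stop, with a peak force of about 15 N. In the last pictures its far end is at jig y = 170.5 mm, within about 0.5 mm of where it met the stop, and straight to about 0.005 rad.
- **Wrench:** I pushed it clockwise for about 50 degrees with closed fingers, against about 3 N. It then tightened and gave at about 12–13 N.
- **Click:** I stopped at an estimated 0.08 rad of hinge angle. I judged that from the arc travelled, not from a direct reading of the hinge. When I eased back, the handle kept pressing with about 10 N over 12 mm, so it had broken over.
- **After letting go:** the handle is back in line, its line passing 0.3 mm from the screw axis, and it has stayed at the tight angle. I could not measure the pressure pad itself.
- **Other things on the bench:** the jar, tin and tray are within about 1 mm of where they started, and the robot touches nothing.

One measurement disagreed with the description: the black grip's middle came out about 211 mm from the screw axis, where 200 mm was given. I pushed at about 200 mm, so it made no difference.

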